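# Lock the upright tube onto the stand's spring-button stub

## Robot

A 7-joint arm with a two-finger parallel gripper is mounted at the origin on a cart in front of the work surface, level with it; the furniture and walls round the work are solid. World frame = base frame: x ahead of the robot, y to its left, z up, the work surface at z = 0. Lengths are in mm, angles in rad, forces in N, time in s.
With the tool pointing down it reaches from about 400 to 875 mm from the base axis. Payload 4.4 kg.
Tool frame: the origin (TCP) lies at the very end of the fingers, on their centre line; the grasp point (between the pads) lies 19 mm behind it (ctrl.pinch_z is the z of the grasp point in the tool frame, in mm); z points along the fingers, x is the direction in which the jaws open and shut, and the axes are right-handed (so a half turn about z gives the same grasp; the last joint's range is limited). The gripper opens to 85 mm and grips with 20 to 120 N. Pads are 22 mm wide; open, the fingers measure 114 mm over their backs; the gripper's body (76 mm by 85 mm) begins 54 mm behind the grasp point. The pads swing forward as they close: fully open they stand 13 mm farther back than shut.
Start: joints at [1.143, 0.628, 0.038, 1.517, -0.027, 0.996, -0.02], TCP at [230.102, -607.924, 203.313] pointing down, gripper open.
Joint ranges: [-3.06, 3.06], [-0.37, 2.12], [-1.25, 1.32], [0.18, 2.47], [-1.1, 4.24], [0.23, 1.98], [-2.94, 2.94]. Speed limits (rad/s): [2.57, 2.57, 3.14, 3.14, 3.14, 3.14, 3.14].

## Interface

Orientations are given as [roll, pitch, yaw] about the fixed x, y, z axes, in that order (R = Rz(yaw) Ry(pitch) Rx(roll)).
In Python, from cell import sensors, get_image, order, ctrl gives the robot as it stands.
- The arm moves only by the tool arm_command, never from a script. Its argument "rows" is a list that holds one entry, the list of rows, each a list of 6 numbers: the shift along the tool's x, y, z in mm, then the turn, a rotation vector about the tool's x, y, z in degrees. A call has 1 to 20 rows; each row is the pose to reach, as a shift and turn from the pose commanded when the call began, along the tool's axes at that moment; what a row does not reach only later rows make up. A row lasts 1/12 s, in which the tool goes at most 41.7 mm and 7.16 degrees, less where a joint would pass 70% of its speed; a pose out of reach is approached as far as the arm can. A call with a gripper value outside its range is refused whole. "claw" is the opening, from -1 (shut) to 1 (fully open), set as the call begins (left out, the last holds). The fingers move at their own pace and stop on an object; the grip force is fixed at half the most. Time passes only in rows, so rows that repeat a pose let the fingers close. It gives the time, the measured TCP pose, the force and the opening at its end, in the units of the state.
- sensors.read_state(): the state, without advancing time (a new reading comes with each control period).
- get_image(name): name is "scene" or "top"; returns a dict with "pixels" (384x512x3 uint8, red, green, blue), "z_map" (384x512 float32, mm along the optical axis (not along the pixel's ray), 0 where there is no reading), "K" (3x3 intrinsics, pixels), "pose" (4x4, takes a point from camera to world coordinates). Camera axes: x right, y up, looking along -z (the intrinsics and any distortion apply to the point x, -y, -z); pixel columns grow to the right and rows downward; lengths in mm; the calibration is good to about 2 mm. A picture is of the moment at which its call begins.
- order.finish_job(): hands the job in, once; it reports no verdict.
The state is a dict: "clock": time; "qpos": joint angles; "qd": joint speeds; "tau": joint torques, N m; "eef_pos": TCP position; "tool_rot": TCP orientation; "force": force on the tool from outside, world axes, zero at the start; "torque": the same for the moment, N m; "width": finger opening in mm.
Only numpy, scipy, OpenCV 4.12 (cv2) and the standard library are available. Lean on these libraries where they do the work, as an engineer would, in place of code of your own. Each camera call takes 0.05 s, during which the arm holds its last target.

## Task

Set up the small bench stand: take the loose upright tube by its square head, slide it gently down over the stub and its spring button until it is fully home on the collar, and turn it gently one way or the other until the button pops out through the hole in the tube. Do not force it, leave it standing there locked, and leave the stopper, the pot and the weight behind it where they are.

Things in the scene. Friction and masses are not known exactly. Their poses are not given: they have to be found in the camera images.
- tube_head (a point): centre of the grey square head (38 x 38 mm, 30 mm high, black cap 4 mm above) of the loose upright aluminium tube, 0.16 kg, 139 mm tall over all: grasp here across two flat sides from above. 120 mm above the foot. z is the tube's axis, up; the flat sides face the tube's x and y axes; the latch hole is on its -x side
- tube_foot (a point): centre of the tube's open lower end, axes as tube_head. Tube 34 mm outside, bore 26 mm, 105 mm deep. The latch hole goes through the wall on the tube's -x side, about 9 mm wide, 13 mm high, its middle 23 mm above this point. The tube must be within 0.08 rad of the button's angle for the button to pop out; then the tube has about 0.1 rad of play each way and turning it farther soon feels stiff
- shoulder (a point): centre of the flat top (thin rubber washer) of the dark collar, 39 mm across, on the green round bolted-down stand (92 mm across), 24 mm above the worktop; the tube's foot rests on it when home. z up, x and y are the stand's. A brass spring button stands out 5.5 mm from the stub above it, middle 23 mm above this point, roughly towards the stand's -x side
- stub_top (a point): centre of the top of the steel stub, 48 mm above shoulder, same axes. Stub 24 mm across, 1 mm clearance all round in the tube; its top 10 mm taper to 14 mm. The button's true angle lies up to 0.42 rad either way from the stand's -x and is not reported by any of these points, so search by turning. Locked, the stub itself yields only at 1 N m
- button (a joint): travel of the brass button (6.5 mm wide, bevelled on top, flat below and at the sides) in m: 0 = fully out, about 0.005 = pressed in by the tube's bore; 0 again when it has popped through the hole. Spring 3 N out, 6 N pressed in; pushing the tube down over it takes about 6 to 12 N
- bung: brown-red rubber stopper, 36 mm wide, 30 mm high, loose; origin at the centre of its underside; leave alone
- pot: white sample pot with a blue lid, 50 mm wide, 44 mm high, loose; origin at the centre of its underside; leave alone
- weight: brass check weight, 26 mm wide, 41 mm high, loose; origin at the centre of its underside; leave alone

How it is judged:
By the outcome, as a careful person would: the job done as asked, in the order asked, and still so for the second after the job is handed in, with the robot touching nothing.
It also fails if it takes over 48 s, if anything falls off the work surface, if the arm or the gripper's body presses on something with over 40 N, if the wrist force passes 120 N, or if a joint passes its speed limit or range.

## Working session

There is one attempt and no reset: what is moved stays moved. The work goes in short steps, Python scripts to look and compute and a tool call to move; the robot and the scene stay as the last step left them, time stands still between calls to the robot, and variables do not carry over. Pictures are saved under pics/ and viewed, and the job is handed in when it is done.

Besides the shell and the picture viewer there is one more tool, called after ">>>" in YAML: its name, and indented under it one key for each argument. arm_command: Moves the arm, as the interface text tells. Its arguments: {"type":"object","properties":{"rows":{"type":"array","items":{"type":"array","items":{"type":"array","items":{"type":"number"}}}},"claw":{"type":"number"}},"required":["rows"]}

```bash
ls; mkdir -p pics
python3 - <<'E'
from cell import sensors,get_image,ctrl
import cv2,numpy as np
s=sensors.read_state();print(s,ctrl.pinch_z)
for n in("scene","top"):
    d=get_image(n);np.savez(f"{n}0.npz",**d)
    cv2.imwrite(f"pics/{n}0.png",d["pixels"][:,:,::-1]);print(d["K"],d["pose"],d.keys())
E
```

```text
pics
{'clock': 0.0, 'qpos': array([ 1.14319523,  0.62935892,  0.03843678,  1.51835809, -0.02699054,
        0.99630839, -0.02000047]), 'qd': array([ 5.57912472e-04, -6.20234431e-04, -1.81502481e-04, -2.85594705e-03,
        1.73093009e-04,  5.83891394e-06,  1.71603088e-05]), 'tau': array([ 8.07109936e-04, -5.63404942e+01,  1.22665409e+00, -1.93449157e+01,
        1.10965379e-02,  1.06892953e-02,  1.06839704e-05]), 'eef_pos': array([ 229.86001815, -607.27505215,  202.38393315]), 'tool_rot': array([ 3.14156192e+00,  1.91459926e-03, -1.20898617e+00]), 'force': array([0.13797286, 0.23236745, 0.6882498 ]), 'torque': array([ 0.00678299,  0.03413709, -0.02210774]), 'width': 85.52194310403766} -18.700000000000003
[[441.0003964    0.         255.26868853]
 [  0.         441.0003964  189.91838486]
 [  0.           0.           1.        ]] [[-6.22159696e-01  4.96994142e-01 -6.04908369e-01  7.42595665e+01]
 [-7.82889853e-01 -3.94081185e-01  4.81438987e-01  4.32313084e+02]
 [ 8.89349765e-04  7.73108558e-01  6.34273101e-01  6.52442244e+02]
 [ 0.00000000e+00  0.00000000e+00  0.00000000e+00  1.00000000e+00]] dict_keys(['pixels', 'z_map', 'K', 'pose'])
[[435.21891774   0.         258.53241194]
 [  0.         435.21891774 189.30479354]
 [  0.           0.           1.        ]] [[-2.10822759e-02  9.80873608e-01 -1.93500655e-01  4.07600645e+02]
 [-9.99772172e-01 -2.13297033e-02  8.04801994e-04  3.14494872e+01]
 [-3.33790252e-03  1.93473537e-01  9.81099816e-01  9.43925496e+02]
 [ 0.00000000e+00  0.00000000e+00  0.00000000e+00  1.00000000e+00]] dict_keys(['pixels', 'z_map', 'K', 'pose'])
```

View pics/scene0.png

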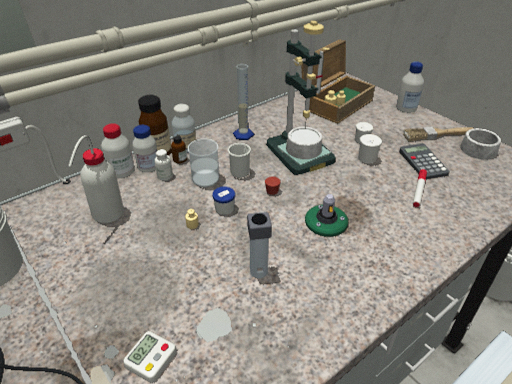

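View pics/top0.png

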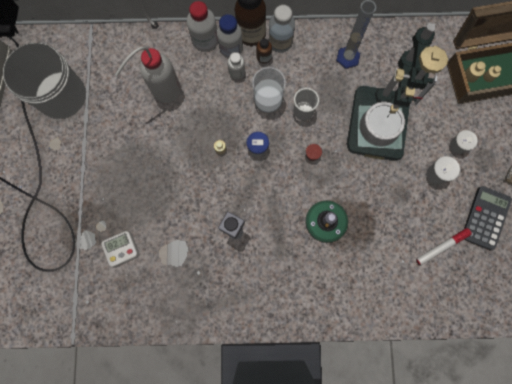

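The tube's head is at about (259,222) in scene and (231,225) in top. The stand is at (327,220) and (327,221). The pot, weight and bung are behind them. I'll zoom in for detail.

Run:
```python
import cv2,numpy as np
t=np.load("top0.npz")["pixels"][:,:,::-1];s=np.load("scene0.npz")["pixels"][:,:,::-1]
def c(im,x,y,w=45):return cv2.resize(im[y-w:y+w,x-w:x+w],(395,295*395//295),interpolation=cv2.INTER_CUBIC)[:, :]
a=np.hstack([c(t,231,225,30),c(t,327,221,30)]);b=np.hstack([c(s,259,245,40),c(s,327,210,40)])
cv2.imwrite("pics/zt0.png",a);cv2.imwrite("pics/zs0.png",b)
```

```text
(no output)
```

View pics/zt0.png

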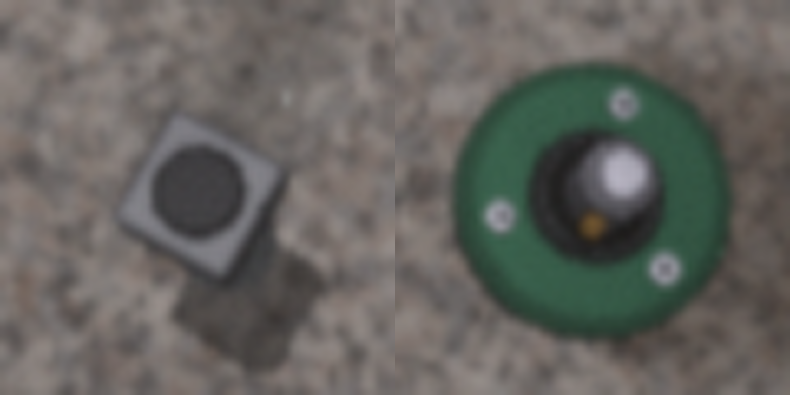

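View pics/zs0.png

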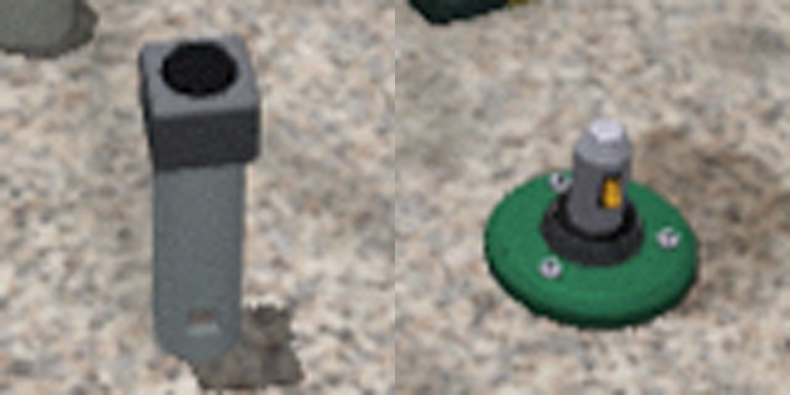

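```bash
cat > h.py <<'E'
import cv2,numpy as np
def load(n,k="0"): return dict(np.load(f"{n}{k}.npz"))
def ray(d,u,v):
    K,P=d["K"],d["pose"]
    r=np.array([(u-K[0,2])/K[0,0],-(v-K[1,2])/K[1,1],-1.]);return P[:3,3],P[:3,:3]@r
def onplane(d,u,v,z):
    o,r=ray(d,u,v);return o+r*(z-o[2])/r[2]
def tri(d1,p1,d2,p2):
    o1,r1=ray(d1,*p1);o2,r2=ray(d2,*p2)
    A=np.array([r1,-r2]).T;s=np.linalg.lstsq(A,o2-o1,rcond=None)[0]
    a=o1+s[0]*r1;b=o2+s[1]*r2;return (a+b)/2,np.linalg.norm(a-b)
def cloud(d):
    v,u=np.mgrid[:384,:512];K,P=d["K"],d["pose"];z=d["z_map"]
    c=np.stack([(u-K[0,2])/K[0,0]*z,-(v-K[1,2])/K[1,1]*z,-z],-1)
    return c@P[:3,:3].T+P[:3,3]
E
python3 - <<'E'
from h import *
t=load("top");s=load("scene")
for n,d,hb,sb in(("top",t,(200,190,265,260),(300,195,355,250)),("scene",s,(235,200,290,290),(295,180,355,240))):
    X=cloud(d);Z=X[...,2]
    print(n,"table z",np.nanmedian(Z[230:260,180:200]))
    u0,v0,u1,v1=hb;m=np.zeros(Z.shape,np.uint8);m[v0:v1,u0:u1]=((Z[v0:v1,u0:u1]>127)&(d["z_map"][v0:v1,u0:u1]>0))
    print("tube top n",m.sum(),np.percentile(Z[m>0],[5,50,95]))
    p=X[m>0];print(" mean",p.mean(0)); r=cv2.minAreaRect(p[:,:2].astype(np.float32));print(" rect",r)
    mm=np.zeros_like(m);mm[v0:v1,u0:u1]=(Z[v0:v1,u0:u1]>15)
    if n=="top":
        c=max(cv2.findContours(m,0,2)[0],key=cv2.contourArea);print(" pix",cv2.minAreaRect(c))
    u0,v0,u1,v1=sb
    hsv=cv2.cvtColor(d["pixels"],cv2.COLOR_RGB2HSV)
    g=np.zeros_like(m);g[v0:v1,u0:u1]=((hsv[...,0]>60)&(hsv[...,0]<90)&(hsv[...,1]>90))[v0:v1,u0:u1]
    c=max(cv2.findContours(g,0,2)[0],key=cv2.contourArea);e=cv2.fitEllipse(cv2.convexHull(c));print(" green",e)
    print(" green p",[onplane(d,*e[0],z) for z in(0,8)])
    pts=np.array([onplane(d,*q[0],8) for q in cv2.convexHull(c)]);print(" circ",cv2.minEnclosingCircle(pts[:,:2].astype(np.float32)))
    o=np.zeros_like(m);o[v0:v1,u0:u1]=((hsv[...,0]>8)&(hsv[...,0]<30)&(hsv[...,1]>110)&(hsv[...,2]>60))[v0:v1,u0:u1]
    ys,xs=np.where(o);print(" button",len(xs),xs.mean() if len(xs) else 0,ys.mean() if len(ys) else 0, X[o>0].mean(0))
    w=Z[v0:v1,u0:u1];k=(w>66);print(" stub top",k.sum(),X[v0:v1,u0:u1][k].mean(0),w.max())
E
```

```text
top table z -0.3456017057978329
tube top n 412 [131.74246965 135.41104708 140.37953159]
 mean [501.64083586  83.7499403  135.74547839]
 rect ((502.3921813964844, 83.98805236816406), (38.136905670166016, 37.94225311279297), 59.95922088623047)
 pix ((230.85850524902344, 224.25473022460938), (20.397003173828125, 20.397003173828125), 29.05460548400879)
 green ((326.52252197265625, 220.91070556640625), (38.209861755371094, 39.29462814331055), 108.3108139038086)
 green p [array([ 520.39280583, -115.91283268,    0.        ]), array([ 519.43686461, -114.66390089,    8.        ])]
 circ ((520.0596923828125, -114.59630584716797), 42.497825622558594)
 button 8 326.5 225.0 [ 506.08213005 -107.79267301   48.92254548]
 stub top 85 [503.17188533 -93.47319166 193.59242563] 943.925495502777
scene table z 1.7976112578515426
tube top n 416 [129.10950848 136.77039592 141.28998345]
 mean [496.64116874  87.87602389 136.5657662 ]
 rect ((500.134033203125, 84.77122497558594), (38.31393814086914, 37.859493255615234), 59.45719909667969)
 green ((326.1812744140625, 220.219482421875), (30.71424102783203, 42.91952896118164), 98.61251831054688)
 green p [array([ 521.13560051, -118.54813697,    0.        ]), array([ 515.65617561, -111.79368505,    8.        ])]
 circ ((516.6669921875, -113.28008270263672), 48.05475997924805)
 button 22 330.5 208.72727272727272 [ 505.29598622 -107.57922728   50.34970941]
 stub top 79 [438.08844954 -15.5190236  173.89751786] 652.4422439328976
```

Run:
```python
from h import *
t=load("top");s=load("scene")
print("tri stubtop",tri(s,(329.3,196.2),t,(331.3,216.6)))
for z in (72,): print(onplane(s,329.3,196.2,z),onplane(t,331.3,216.6,z))
print("tri button",tri(s,(330.5,208.7),t,(326.7,225)))
print("head top-view centre on z135",onplane(t,230.86,224.25,135))
for n,d,b in(("top",t,(315,205,345,240)),("scene",s,(310,185,345,235))):
    X=cloud(d);u0,v0,u1,v1=b;P=X[v0:v1,u0:u1][d["z_map"][v0:v1,u0:u1]>0]
    for lo,hi in((69,80),(60,70),(28,60),(19,27)):
        k=P[(P[:,2]>lo)&(P[:,2]<hi)&(np.hypot(P[:,0]-519,P[:,1]+114)<26)]
        if len(k):print(n,lo,hi,len(k),k.mean(0),(k.max(0)+k.min(0))/2)
# screws
for n,d,b in(("top",t,(300,195,355,250)),("scene",s,(295,180,360,245))):
    u0,v0,u1,v1=b;hsv=cv2.cvtColor(d["pixels"],cv2.COLOR_RGB2HSV)[v0:v1,u0:u1];
    L=cv2.resize(d["pixels"][v0:v1,u0:u1,::-1],None,fx=12,fy=12,interpolation=cv2.INTER_CUBIC)
    cv2.imwrite(f"pics/z1{n}.png",L[:600])
```

```text
tri stubtop (array([ 520.08751511, -115.44668364,   70.09771445]), np.float64(1.206512071719371))
[ 518.16958317 -114.04275044   72.        ] [ 520.30723749 -114.74414795   72.        ]
tri button (array([ 505.90415035, -108.15398287,   49.70449741]), np.float64(0.21920689275504268))
head top-view centre on z135 [501.84067463  83.79311204 135.        ]
top 69 80 50 [ 518.99445113 -114.7953712    71.49748991] [ 519.80354536 -115.25301305   71.92038684]
top 60 70 62 [ 518.05596519 -113.04399613   66.00255135] [ 519.50284201 -114.4783083    65.29172157]
top 28 60 41 [ 513.0159751  -106.93415244   46.56530819] [ 516.15282907 -110.56430914   44.21800711]
top 19 27 156 [ 516.23188185 -110.94787243   23.04861293] [ 518.85229738 -113.98996565   22.79102062]
scene 69 80 43 [ 517.07507694 -112.71592614   72.41475847] [ 517.62294347 -113.23733872   72.08105975]
scene 60 70 61 [ 513.64828467 -109.04034908   65.38780578] [ 516.67974908 -113.18092294   64.94184691]
scene 28 60 134 [ 512.60080791 -107.46647688   44.20719576] [ 515.7139645  -111.77394478   44.1417684 ]
scene 19 27 144 [ 512.0180524  -107.38924739   23.97456505] [ 516.7844454  -112.79127223   22.99787805]
```

View pics/z1top.png

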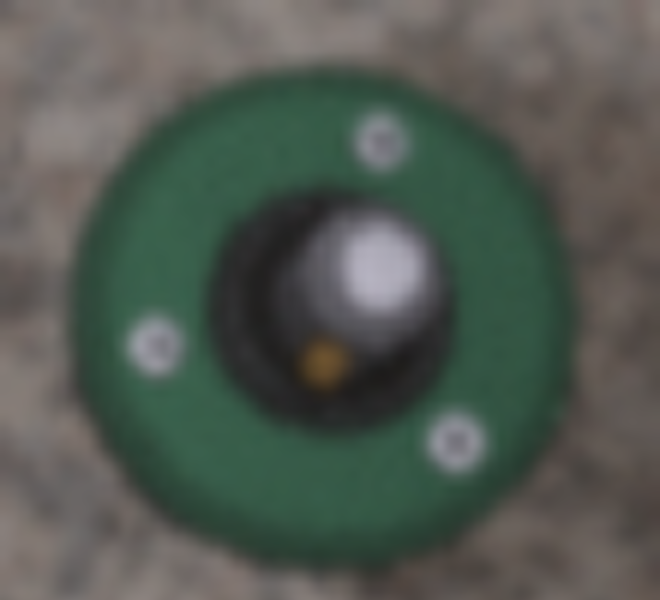

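View pics/z1scene.png

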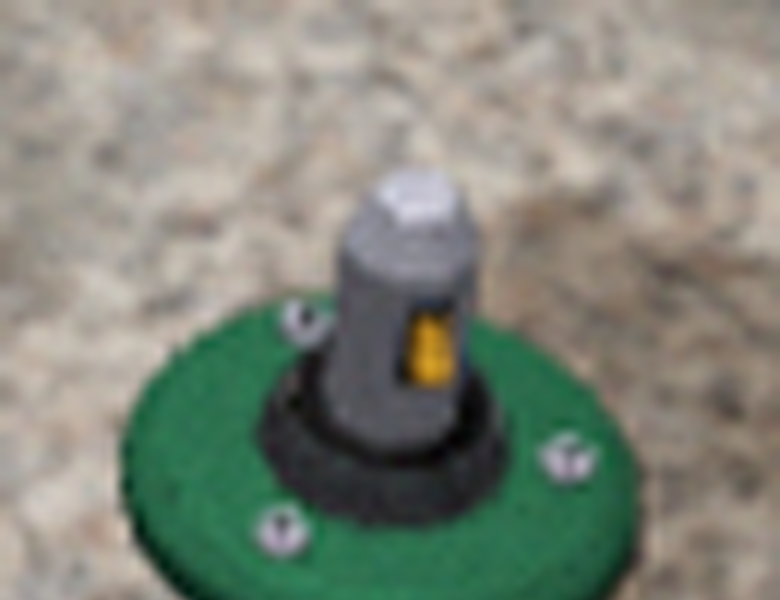

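```bash
cat >> h.py <<'E'
from scipy.spatial.transform import Rotation as R
def rel(p0,yaw0,p1,yaw1):
    """commanded pose (tool down) -> row to target, deg yaw"""
    A=R.from_euler("z",yaw0,degrees=True)*R.from_euler("x",180,degrees=True)
    d=A.inv().apply(np.array(p1,float)-p0);return np.round(d,1),-(yaw1-yaw0)
E
python3 -c "
from h import *
print(rel([230.1,-607.9,203.3],-69.27,[501.8,84.1,203.3],-30.3))"
```

```text
(array([-551. , -499.1,   -0. ]), -38.97)
```

>>> arm_command:
  rows:
    - [[-551, -499, 0, 0, 0, -39], [-551, -499, 0, 0, 0, -39], [-551, -499, 0, 0, 0, -39], [-551, -499, 0, 0, 0, -39], [-551, -499, 0, 0, 0, -39], [-551, -499, 0, 0, 0, -39], [-551, -499, 0, 0, 0, -39], [-551, -499, 0, 0, 0, -39], [-551, -499, 0, 0, 0, -39], [-551, -499, 0, 0, 0, -39], [-551, -499, 0, 0, 0, -39], [-551, -499, 0, 0, 0, -39], [-551, -499, 0, 0, 0, -39], [-551, -499, 0, 0, 0, -39], [-551, -499, 0, 0, 0, -39], [-551, -499, 0, 0, 0, -39], [-551, -499, 0, 0, 0, -39], [-551, -499, 0, 0, 0, -39], [-551, -499, 0, 0, 0, -39], [-551, -499, 0, 0, 0, -39]]
  claw: 1

```text
clock: 1.77
eef_pos: [501.7, 86.4, 202.9]
tool_rot: [-3.141, 0.001, -0.524]
force: [-0.2, -1.2, 0.5]
width: 85.2
```

>>> arm_command:
  rows:
    - [[0, 0, 15, 0, 0, 0], [0, 0, 30, 0, 0, 0], [0, 0, 45, 0, 0, 0], [0, 0, 60, 0, 0, 0], [0, 0, 75, 0, 0, 0], [0, 0, 90, 0, 0, 0], [0, 0, 100, 0, 0, 0], [0, 0, 103, 0, 0, 0], [0, 0, 103, 0, 0, 0], [0, 0, 103, 0, 0, 0], [0, 0, 103, 0, 0, 0]]

```text
clock: 2.68
eef_pos: [502.4, 83.9, 101.1]
tool_rot: [-3.141, -0.001, -0.529]
force: [0.3, 1.1, -0.0]
width: 85.1
```

```bash
cat > snap.py <<'E'
import sys
from cell import sensors,get_image
import cv2,numpy as np
k=sys.argv[1];w=int(sys.argv[2])
C=[int(a) for a in sys.argv[3:7]]
ims=[]
for n,(x,y) in(("scene",C[:2]),("top",C[2:])):
    d=get_image(n);np.savez(f"{n}{k}.npz",**d)
    ims.append(cv2.resize(d["pixels"][y-w:y+w,x-w:x+w,::-1],(395,395),interpolation=cv2.INTER_CUBIC))
cv2.imwrite(f"pics/s{k}.png",np.hstack(ims))
s=sensors.read_state();print({q:np.round(s[q],3) for q in("clock","qpos","eef_pos","tool_rot","force","torque","width")})
E
python3 snap.py 1 50 259 235 231 225
```

```text
{'clock': np.float64(2.783), 'qpos': array([-0.081,  0.586, -0.205,  2.002,  0.211,  0.571, -0.959]), 'eef_pos': array([502.356,  84.054, 101.067]), 'tool_rot': array([-3.141e+00, -1.000e-03, -5.280e-01]), 'force': array([ 0.325,  0.019, -0.772]), 'torque': array([ 0.014, -0.045, -0.02 ]), 'width': np.float64(85.188)}
```

View pics/s1.png

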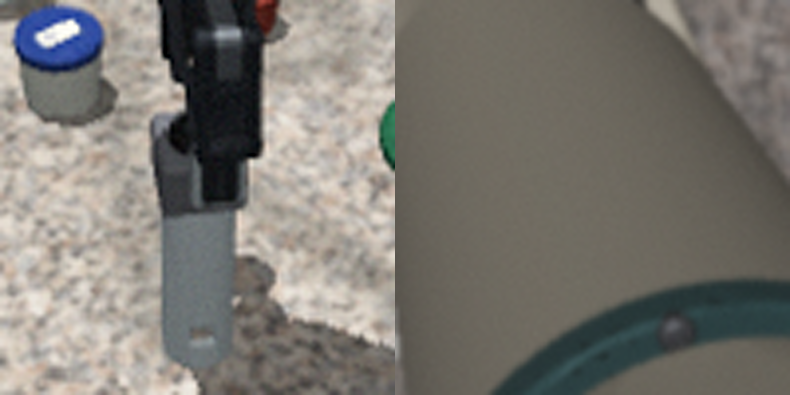

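The fingers straddle the head at zoom (200,150), and the hole is visible facing the scene camera. The arm blocks the top view. I'm closing now.

>>> arm_command:
  rows:
    - [[0, 0, 0, 0, 0, 0], [0, 0, 0, 0, 0, 0], [0, 0, 0, 0, 0, 0], [0, 0, 0, 0, 0, 0], [0, 0, 0, 0, 0, 0], [0, 0, 0, 0, 0, 0], [0, 0, 0, 0, 0, 0], [0, 0, 0, 0, 0, 0], [0, 0, 0, 0, 0, 0], [0, 0, 0, 0, 0, 0]]
  claw: -1

```text
clock: 3.62
eef_pos: [502.1, 84.1, 100.8]
tool_rot: [-3.141, -0.001, -0.528]
force: [-0.9, 0.1, 4.6]
width: 35.8
```

```bash
python3 snap.py 2 50 259 235 231 225
```

```text
{'clock': np.float64(3.717), 'qpos': array([-0.081,  0.587, -0.205,  2.002,  0.211,  0.572, -0.959]), 'eef_pos': array([502.135,  84.136, 100.754]), 'tool_rot': array([-3.141e+00, -1.000e-03, -5.280e-01]), 'force': array([-0.212, -0.664,  5.514]), 'torque': array([ 0.09 ,  0.184, -0.02 ]), 'width': np.float64(35.585)}
```

View pics/s2.png

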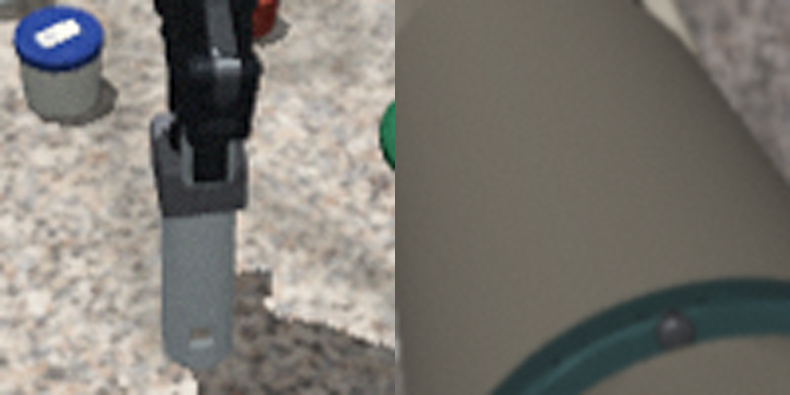

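Run:
```python
from h import *
d=load("scene","2");X=cloud(d)
im=d["pixels"][185:300,215:310,::-1];cv2.imwrite("pics/z2.png",cv2.resize(im[:85],None,fx=7,fy=7,interpolation=cv2.INTER_NEAREST))
for v in range(222,256,2):print(v,[tuple(np.round(X[v,u]).astype(int)) for u in(250,258,262,266)])
```

```text
222 [(np.int64(503), np.int64(102), np.int64(138)), (np.int64(477), np.int64(106), np.int64(160)), (np.int64(475), np.int64(100), np.int64(158)), (np.int64(471), np.int64(94), np.int64(157))]
224 [(np.int64(501), np.int64(104), np.int64(136)), (np.int64(477), np.int64(106), np.int64(156)), (np.int64(476), np.int64(99), np.int64(152)), (np.int64(471), np.int64(94), np.int64(153))]
226 [(np.int64(497), np.int64(107), np.int64(136)), (np.int64(478), np.int64(105), np.int64(150)), (np.int64(475), np.int64(99), np.int64(148)), (np.int64(471), np.int64(94), np.int64(149))]
228 [(np.int64(495), np.int64(109), np.int64(134)), (np.int64(478), np.int64(105), np.int64(146)), (np.int64(476), np.int64(99), np.int64(143)), (np.int64(470), np.int64(95), np.int64(145))]
230 [(np.int64(493), np.int64(110), np.int64(132)), (np.int64(477), np.int64(106), np.int64(142)), (np.int64(475), np.int64(99), np.int64(139)), (np.int64(472), np.int64(93), np.int64(138))]
232 [(np.int64(494), np.int64(110), np.int64(127)), (np.int64(487), np.int64(98), np.int64(125)), (np.int64(483), np.int64(93), np.int64(125)), 
[... 1405 characters left out ...]
4(71)), (np.int64(489), np.int64(96), np.int64(83)), (np.int64(485), np.int64(90), np.int64(82)), (np.int64(484), np.int64(82), np.int64(77))]
250 [(np.int64(505), np.int64(101), np.int64(67)), (np.int64(490), np.int64(95), np.int64(76)), (np.int64(484), np.int64(91), np.int64(78)), (np.int64(484), np.int64(81), np.int64(71))]
252 [(np.int64(507), np.int64(100), np.int64(60)), (np.int64(488), np.int64(96), np.int64(73)), (np.int64(484), np.int64(90), np.int64(72)), (np.int64(484), np.int64(81), np.int64(66))]
254 [(np.int64(505), np.int64(101), np.int64(57)), (np.int64(489), np.int64(96), np.int64(67)), (np.int64(485), np.int64(90), np.int64(66)), (np.int64(485), np.int64(80), np.int64(60))]
```

View pics/z2.png

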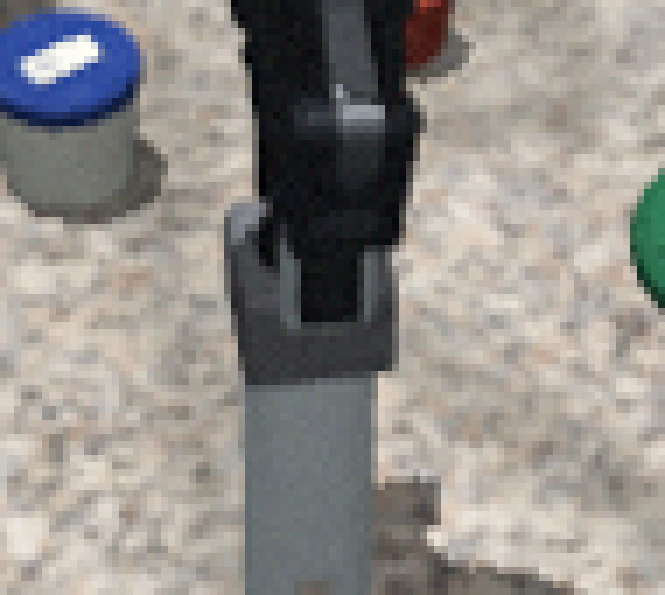

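```bash
cat >> h.py <<'E'
def proj(d,p):
    P=d["pose"];c=P[:3,:3].T@(np.array(p,float)-P[:3,3]);K=d["K"]
    return K[0,2]+K[0,0]*c[0]/-c[2], K[1,2]-K[1,1]*c[1]/-c[2]
E
python3 - <<'E'
from h import *
d=load("scene","2")
u=np.array([np.cos(np.radians(149.7)),np.sin(np.radians(149.7)),0])
c=np.array([502.1,84.1,0])
for r,z in((43,114),(57,114),(19,108),(19,101),(19,128),(30,108),(30,137)):print(r,z,proj(d,c+u*r+[0,0,z]))
for k in("1","2"):
  dd=load("scene",k);X=cloud(dd);
  for v in range(218,244,2):print(k,v,[tuple(int(a) for a in np.round([(X[v,q]-c)@u,X[v,q][2]])) for q in(262,266,268)])
E
```

```text
43 114 (np.float64(262.50544410540164), np.float64(245.96357585748706))
57 114 (np.float64(263.8243408654482), np.float64(252.14455880178997))
19 108 (np.float64(260.30318130912167), np.float64(238.24753102555755))
19 101 (np.float64(260.2702300473575), np.float64(241.099158260691))
19 128 (np.float64(260.3994932346273), np.float64(229.91262379787415))
30 108 (np.float64(261.2808460905401), np.float64(242.85861607162758))
30 137 (np.float64(261.44781914665066), np.float64(230.65540040158328))
1 218 [(73, 207), (69, 202), (69, 201)]
1 220 [(73, 202), (72, 200), (71, 199)]
1 222 [(73, 198), (73, 197), (72, 196)]
1 224 [(75, 195), (76, 196), (75, 195)]
1 226 [(57, 174), (55, 172), (57, 173)]
1 228 [(58, 171), (57, 169), (56, 167)]
1 230 [(57, 166), (58, 166), (57, 164)]
1 232 [(58, 162), (55, 158), (58, 160)]
1 234 [(56, 156), (57, 155), (56, 154)]
1 236 [(52, 147), (51, 145), (19, 111)]
1 238 [(18, 107), (15, 103), (8, 95)]
1 240 [(18, 102), (13, 96), (9, 91)]
1 242 [(17, 96), (13, 91), (8, 85)]
2 218 [(50, 185), (50, 183), (50, 183)]
2 220 [(51, 181), (50, 179), (24, 154)]
2 222 [(32, 158), (31, 157), (25, 151)]
2 224 [(30, 152), (32, 153), (25, 146)]
2 226 [(31, 148), (32, 149), (26, 142)]
2 228 [(30, 143), (33, 145), (27, 139)]
2 230 [(31, 139), (30, 138), (19, 126)]
2 232 [(21, 125), (22, 124), (20, 122)]
2 234 [(21, 120), (21, 118), (20, 118)]
2 236 [(20, 114), (19, 112), (20, 113)]
2 238 [(20, 109), (16, 104), (10, 97)]
2 240 [(17, 101), (15, 98), (9, 91)]
2 242 [(17, 97), (14, 92), (8, 85)]
```

In the scene view the finger ends at row 231, so the pads cover only the top 7 mm or so of the head. That is shallower than the reported TCP suggests. I'll open, go 15 mm deeper and grip again.

>>> arm_command:
  rows:
    - [[0, 0, 0, 0, 0, 0], [0, 0, 0, 0, 0, 0], [0, 0, 0, 0, 0, 0], [0, 0, 0, 0, 0, 0], [0, 0, 0, 0, 0, 0], [0, 0, 4, 0, 0, 0], [0, 0, 8, 0, 0, 0], [0, 0, 12, 0, 0, 0], [0, 0, 15, 0, 0, 0], [0, 0, 15, 0, 0, 0], [0, 0, 15, 0, 0, 0]]
  claw: 0.3

```text
clock: 4.63
eef_pos: [501.5, 84.0, 85.0]
tool_rot: [3.141, 0.001, -0.528]
force: [0.6, 0.1, 0.3]
width: 55.6
```

```bash
python3 snap.py 3 50 259 235 231 225
```

```text
{'clock': np.float64(4.733), 'qpos': array([-0.089,  0.613, -0.195,  2.013,  0.22 ,  0.535, -0.968]), 'eef_pos': array([501.868,  84.076,  85.326]), 'tool_rot': array([-3.142, -0.   , -0.528]), 'force': array([-0.234,  0.622,  0.325]), 'torque': array([ 0.016, -0.021,  0.043]), 'width': np.float64(55.268)}
```

View pics/s3.png

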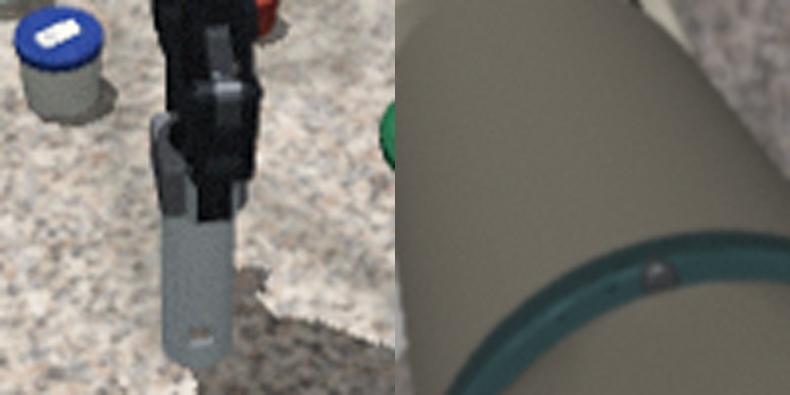

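>>> arm_command:
  rows:
    - [[0, 0, 0, 0, 0, 0], [0, 0, 0, 0, 0, 0], [0, 0, 0, 0, 0, 0], [0, 0, 0, 0, 0, 0], [0, 0, 0, 0, 0, 0], [0, 0, 0, 0, 0, 0], [0, 0, 0, 0, 0, 0], [0, 0, 0, 0, 0, 0]]
  claw: -1

```text
clock: 5.4
eef_pos: [502.2, 84.1, 85.7]
tool_rot: [-3.141, -0.001, -0.528]
force: [0.3, -0.5, 5.7]
width: 37.0
```

```bash
python3 snap.py 4 50 259 235 231 225
```

```text
{'clock': np.float64(5.5), 'qpos': array([-0.089,  0.612, -0.195,  2.013,  0.22 ,  0.536, -0.968]), 'eef_pos': array([502.154,  84.068,  85.657]), 'tool_rot': array([-3.141e+00, -1.000e-03, -5.280e-01]), 'force': array([ 0.112, -0.62 ,  4.665]), 'torque': array([-0.055,  0.033,  0.023]), 'width': np.float64(36.836)}
```

View pics/s4.png

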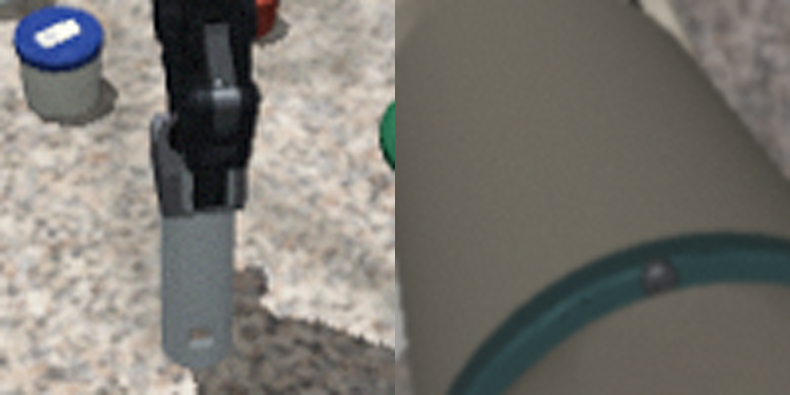

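>>> arm_command:
  rows:
    - [[0, 0, -2, 0, 0, 0], [0, 0, -6, 0, 0, 0], [0, 0, -15, 0, 0, 0], [0, 0, -30, 0, 0, 0], [0, 0, -45, 0, 0, 0], [0, 0, -60, 0, 0, 0], [0, 0, -75, 0, 0, 0], [0, 0, -90, 0, 0, 0], [0, 0, -98, 0, 0, 0], [0, 0, -100, 0, 0, 0], [0, 0, -100, 0, 0, 0], [0, 0, -100, 0, 0, 0]]

```text
clock: 6.5
eef_pos: [501.2, 83.8, 184.8]
tool_rot: [3.141, 0.001, -0.528]
force: [-0.2, 0.3, -2.9]
width: 37.0
```

```bash
python3 snap.py 5 60 259 200 231 225
python3 -c "
from h import *
print(rel([501.8,84.1,185.3],-30.3,[519.3,-114.4,185.3],-44))"
```

```text
{'clock': np.float64(6.6), 'qpos': array([-0.046,  0.461, -0.249,  1.923,  0.157,  0.778, -0.91 ]), 'eef_pos': array([501.051,  83.856, 184.454]), 'tool_rot': array([ 3.14e+00,  1.00e-03, -5.28e-01]), 'force': array([-0.979, -1.457, -2.872]), 'torque': array([-0.007, -0.008,  0.03 ]), 'width': np.float64(36.862)}
(array([115.3, 162.6,   0. ]), 13.7)
```

View pics/s5.png

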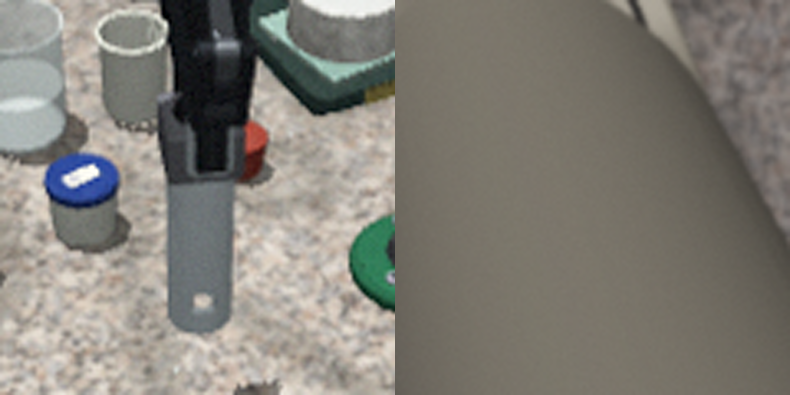

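>>> arm_command:
  rows:
    - [[5, 8, 0, 0, 0, 1], [15, 22, 0, 0, 0, 3], [30, 44, 0, 0, 0, 5], [47, 67, 0, 0, 0, 7], [65, 92, 0, 0, 0, 9], [83, 117, 0, 0, 0, 11], [98, 138, 0, 0, 0, 13], [109, 154, 0, 0, 0, 13.7], [115, 162, 0, 0, 0, 13.7], [115.3, 162.6, 0, 0, 0, 13.7], [115.3, 162.6, 0, 0, 0, 13.7], [115.3, 162.6, 0, 0, 0, 13.7], [115.3, 162.6, 0, 0, 0, 13.7]]

```text
clock: 7.68
eef_pos: [519.4, -112.5, 185.3]
tool_rot: [-3.141, 0.001, -0.765]
force: [-0.0, 0.2, -1.8]
width: 37.0
```

```bash
python3 snap.py 6 60 330 180 327 221
```

```text
{'clock': np.float64(7.783), 'qpos': array([ 0.28 ,  0.486, -0.172,  1.865,  0.111,  0.801, -0.715]), 'eef_pos': array([ 519.447, -113.002,  185.373]), 'tool_rot': array([-3.141,  0.   , -0.765]), 'force': array([ 0.232,  0.652, -2.447]), 'torque': array([0.014, 0.014, 0.03 ]), 'width': np.float64(36.95)}
```

View pics/s6.png

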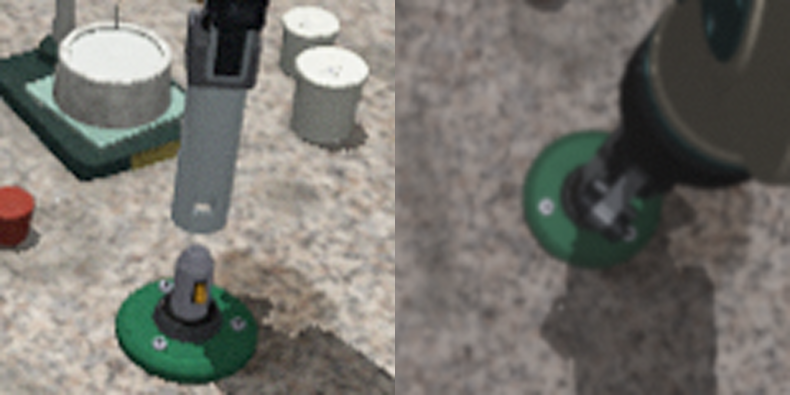

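```bash
cat > fit.py <<'E'
from h import *
from scipy.optimize import least_squares
import sys
def fit(d,c0,zlo,zhi,r,box):
    X=cloud(d);u0,v0,u1,v1=box;P=X[v0:v1,u0:u1][d["z_map"][v0:v1,u0:u1]>0]
    P=P[(P[:,2]>zlo)&(P[:,2]<zhi)&(np.hypot(P[:,0]-c0[0],P[:,1]-c0[1])<r+8)]
    f=least_squares(lambda c:np.hypot(P[:,0]-c[0],P[:,1]-c[1])-r,c0,loss="soft_l1")
    return np.round(f.x,2),len(P),np.round(np.sqrt(np.mean(f.fun**2)),2)
if __name__=="__main__":
    d=load("scene",sys.argv[1])
    for lo,hi in((108,130),(130,160),(160,195),(108,195)):print("tube",lo,fit(d,[519,-114],lo,hi,17,(300,100,360,240)))
    for lo,hi in((28,60),(28,40),(40,60)):print("stub",lo,fit(d,[519,-114],lo,hi,12,(300,180,360,240)))
    d0=load("scene","0");print("stub0",fit(d0,[519,-114],28,60,12,(300,180,360,240)))
    print("tube0",fit(d0,[502,84],30,100,17,(235,200,290,290)))
    t0=load("top","0");print("stub0 top",fit(t0,[519,-114],28,60,12,(300,190,360,250)))
    # silhouette midlines
    X=cloud(d)
    for v in range(150,178,4):
        z=d["z_map"][v,300:365];k=np.where((z>0)&(z<np.median(z)-25))[0];print(v,300+k.min(),300+k.max(),300+(k.min()+k.max())/2)
E
python3 fit.py 6
```

```text
tube 108 (array([ 519.02, -112.41]), 139, np.float64(1.3))
tube 130 (array([ 518.91, -112.41]), 223, np.float64(0.97))
tube 160 (array([ 518.68, -112.4 ]), 280, np.float64(0.88))
tube 108 (array([ 518.83, -112.4 ]), 642, np.float64(1.02))
stub 28 (array([ 518.21, -115.07]), 138, np.float64(1.91))
stub 28 (array([ 518.81, -115.03]), 50, np.float64(1.86))
stub 40 (array([ 517.79, -115.11]), 88, np.float64(1.84))
stub0 (array([ 518.04, -115.12]), 134, np.float64(1.72))
tube0 (array([501.56,  83.96]), 490, np.float64(0.75))
stub0 top (array([ 518.46, -114.93]), 41, np.float64(1.67))
150 326 344 335.0
154 326 343 334.5
158 325 343 334.0
162 325 342 333.5
166 324 341 332.5
170 324 341 332.5
174 323 340 331.5
```

Run:
```python
from fit import *
def fit2(d,r,lo,hi,box):
    X=cloud(d);u0,v0,u1,v1=box;m=d["z_map"][v0:v1,u0:u1]>0
    P=X[v0:v1,u0:u1][m]; H=cv2.cvtColor(d["pixels"],cv2.COLOR_RGB2HSV)[v0:v1,u0:u1][m]
    a=np.degrees(np.arctan2(P[:,1]+115,P[:,0]-519))
    k=(P[:,2]>lo)&(P[:,2]<hi)&(np.hypot(P[:,0]-519,P[:,1]+115)<r+6)&~((a>138)&(a<176)&(P[:,2]>36)&(P[:,2]<60))
    P=P[k]
    f=least_squares(lambda c:np.hypot(P[:,0]-c[0],P[:,1]-c[1])-r,[519,-115],loss="soft_l1",f_scale=.5);return f.x,len(P),np.sqrt(np.mean(f.fun**2))
for n,k,b in(("scene","0",(310,180,350,225)),("scene","6",(310,180,350,225)),("top","0",(310,200,345,240))):
    print(n,k,fit2(load(n,k),12,28,61,b))
# stub silhouette midline
for k in "06":
    d=load("scene",k)
    for v in range(196,214,3):
        z=d["z_map"][v,310:350];kk=np.where((z>0)&(z<np.max(z)-18))[0];print(k,v,310+kk.min(),310+kk.max(),310+(kk.min()+kk.max())/2)
    for c in((519,-114),(519,-116),(519,-112.4)): print(c,[np.round(proj(d,(*c,z)),1) for z in(72,60,45,120,160)])
```

```text
scene 0 (array([ 518.72847713, -115.29007851]), 108, np.float64(0.9550972626432175))
scene 6 (array([ 518.72497234, -115.1745246 ]), 107, np.float64(0.9694707977724841))
top 0 (array([ 519.37773659, -115.14740767]), 29, np.float64(1.0958581185719245))
0 196 325 333 329.0
0 199 324 334 329.0
0 202 323 334 328.5
0 205 316 334 325.0
0 208 310 339 324.5
0 211 310 343 326.5
(519, -114) [array([329., 196.]), array([328.4, 200.5]), array([327.6, 205.9]), array([331.6, 177.4]), array([333.9, 160.9])]
(519, -116) [array([329.7, 195.6]), array([329. , 200.1]), array([328.3, 205.5]), array([332.3, 177. ]), array([334.6, 160.5])]
(519, -112.4) [array([328.4, 196.3]), array([327.8, 200.8]), array([327.1, 206.2]), array([331. , 177.7]), array([333.3, 161.2])]
6 196 325 333 329.0
6 199 324 334 329.0
6 202 323 334 328.5
6 205 317 334 325.5
6 208 310 339 324.5
6 211 310 343 326.5
(519, -114) [array([329., 196.]), array([328.4, 200.5]), array([327.6, 205.9]), array([331.6, 177.4]), array([333.9, 160.9])]
(519, -116) [array([329.7, 195.6]), array([329. , 200.1]), array([328.3, 205.5]), array([332.3, 177. ]), array([334.6, 160.5])]
(519, -112.4) [array([328.4, 196.3]), array([327.8, 200.8]), array([327.1, 206.2]), array([331. , 177.7]), array([333.3, 161.2])]
```

>>> arm_command:
  rows:
    - [[0.6, 0.5, 5, 0, 0, 0], [0.6, 0.5, 12, 0, 0, 0], [0.6, 0.5, 20, 0, 0, 0], [0.6, 0.5, 24, 0, 0, 0], [0.6, 0.5, 25, 0, 0, 0], [0.6, 0.5, 25, 0, 0, 0]]

```text
clock: 8.28
eef_pos: [519.0, -115.2, 159.6]
tool_rot: [3.141, 0.001, -0.767]
force: [0.4, 0.2, -1.7]
width: 36.7
```

```bash
python3 snap.py 7 60 330 190 327 221; python3 fit.py 7 | head -3
```

```text
{'clock': np.float64(8.383), 'qpos': array([ 0.278,  0.52 , -0.165,  1.89 ,  0.121,  0.741, -0.722]), 'eef_pos': array([ 519.608, -115.338,  160.332]), 'tool_rot': array([-3.141, -0.   , -0.768]), 'force': array([-0.234, -0.526, -2.259]), 'torque': array([-0.031, -0.007, -0.016]), 'width': np.float64(36.884)}
tube 108 (array([ 518.45, -114.94]), 158, np.float64(0.99))
tube 130 (array([ 518.35, -115.04]), 221, np.float64(0.92))
tube 160 (array([ 518.16, -113.82]), 215, np.float64(2.97))
```

View pics/s7.png

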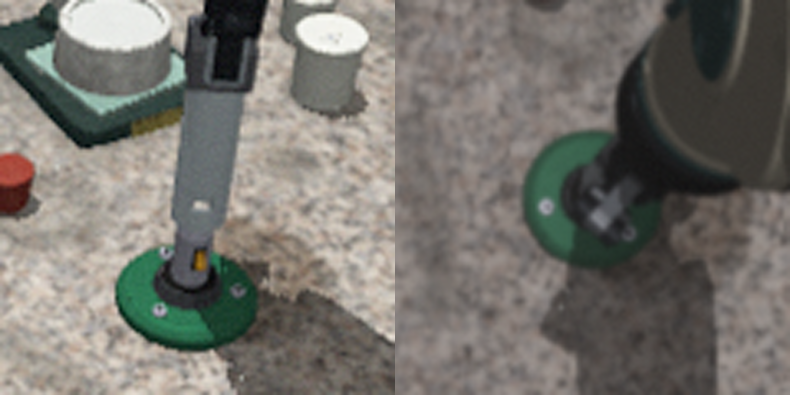

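The tube (foot at zoom (200,225)) is coaxial with the stub in the image, and the depth fits agree to about 0.5 mm. Next I'll slide it onto the taper.

>>> arm_command:
  rows:
    - [[0.2, 0.2, 3, 0, 0, 0], [0.2, 0.2, 6, 0, 0, 0], [0.2, 0.2, 9, 0, 0, 0], [0.2, 0.2, 12, 0, 0, 0], [0.2, 0.2, 15, 0, 0, 0], [0.2, 0.2, 17, 0, 0, 0], [0.2, 0.2, 17, 0, 0, 0], [0.2, 0.2, 17, 0, 0, 0]]

```text
clock: 9.05
eef_pos: [519.4, -115.6, 143.2]
tool_rot: [3.141, 0.0, -0.767]
force: [0.8, -0.8, -1.8]
width: 36.9
```

```bash
python3 snap.py 8 60 330 190 327 221; python3 fit.py 8 | head -3
```

```text
{'clock': np.float64(9.15), 'qpos': array([ 0.275,  0.544, -0.16 ,  1.906,  0.128,  0.701, -0.728]), 'eef_pos': array([ 519.62 , -115.618,  143.413]), 'tool_rot': array([-3.141, -0.   , -0.767]), 'force': array([ 0.063, -0.556, -1.206]), 'torque': array([ 0.011, -0.006, -0.023]), 'width': np.float64(36.663)}
tube 108 (array([ 518.83, -115.38]), 159, np.float64(0.96))
tube 130 (array([ 518.71, -115.28]), 211, np.float64(0.92))
tube 160 (array([ 516.75, -110.06]), 209, np.float64(3.52))
```

View pics/s8.png

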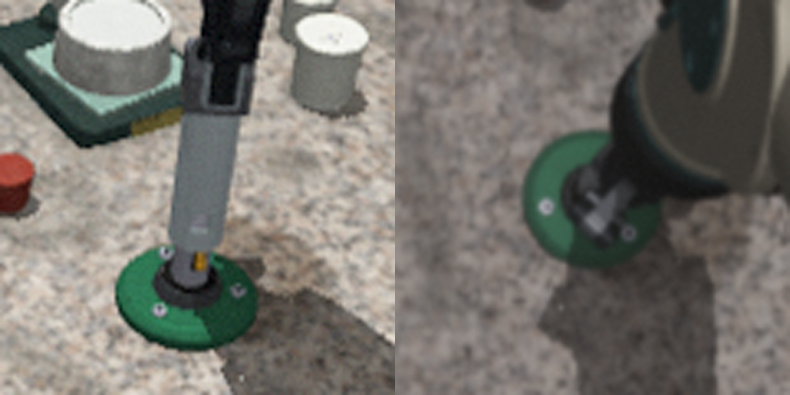

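>>> arm_command:
  rows:
    - [[0, 0, 2, 0, 0, 0], [0, 0, 4, 0, 0, 0], [0, 0, 6, 0, 0, 0], [0, 0, 8, 0, 0, 0], [0, 0, 10, 0, 0, 0], [0, 0, 10, 0, 0, 0]]

```text
clock: 9.65
eef_pos: [518.5, -114.9, 132.7]
tool_rot: [3.141, 0.002, -0.767]
force: [-2.0, 1.9, -2.3]
width: 36.7
```

>>> arm_command:
  rows:
    - [[0, 0, 2, 0, 0, 0], [0, 0, 4, 0, 0, 0], [0, 0, 6, 0, 0, 0], [0, 0, 8, 0, 0, 0], [0, 0, 8, 0, 0, 0]]

```text
clock: 10.07
eef_pos: [518.5, -115.2, 124.4]
tool_rot: [3.141, 0.002, -0.767]
force: [-2.9, 2.6, -2.4]
width: 36.8
```

>>> arm_command:
  rows:
    - [[0, 0, 2, 0, 0, 0], [0, 0, 4, 0, 0, 0], [0, 0, 6, 0, 0, 0], [0, 0, 8, 0, 0, 0], [0, 0, 10, 0, 0, 0], [0, 0, 12, 0, 0, 0], [0, 0, 12, 0, 0, 0]]

```text
clock: 10.65
eef_pos: [518.7, -115.5, 112.6]
tool_rot: [3.141, 0.001, -0.767]
force: [-4.7, 2.8, -2.6]
width: 36.7
```

>>> arm_command:
  rows:
    - [[0, 0, 1, 0, 0, 0], [0, 0, 2, 0, 0, 0], [0, 0, 3, 0, 0, 0], [0, 0, 3, 0, 0, 0]]

```text
clock: 10.98
eef_pos: [519.0, -115.8, 110.0]
tool_rot: [3.141, 0.001, -0.768]
force: [-4.4, 2.3, -2.7]
width: 36.6
```

```bash
python3 snap.py 9 60 330 190 327 221; python3 fit.py 9 | head -3
```

```text
{'clock': np.float64(11.083), 'qpos': array([ 0.266,  0.594, -0.148,  1.935,  0.143,  0.624, -0.741]), 'eef_pos': array([ 518.987, -115.755,  110.061]), 'tool_rot': array([ 3.141e+00,  1.000e-03, -7.680e-01]), 'force': array([-4.728,  1.724, -2.541]), 'torque': array([0.671, 1.376, 0.049]), 'width': np.float64(36.533)}
tube 108 (array([ 518.03, -115.45]), 141, np.float64(0.93))
tube 130 (array([ 515.79, -109.65]), 142, np.float64(3.5))
tube 160 (array([ 517.93, -114.6 ]), 76, np.float64(4.91))
```

View pics/s9.png

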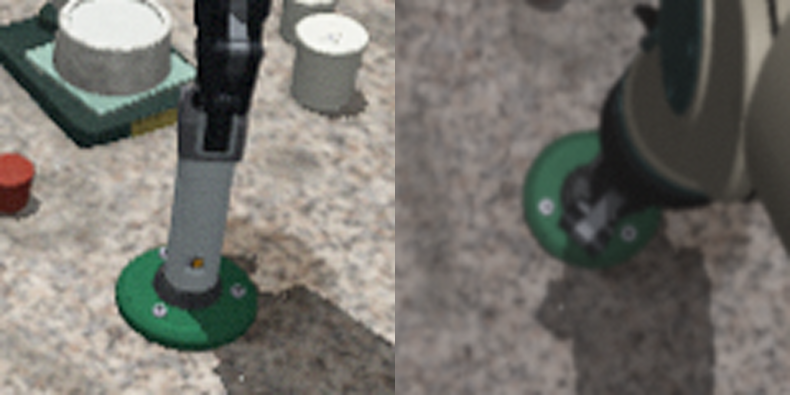

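>>> arm_command:
  rows:
    - [[0, 0, 0.5, 0, 0, 0], [0, 0, 1, 0, 0, 0], [0, 0, 1, 0, 0, 0]]

```text
clock: 11.33
eef_pos: [519.2, -115.8, 109.8]
tool_rot: [3.141, 0.0, -0.768]
force: [-5.8, 2.5, 2.7]
width: 37.0
```

>>> arm_command:
  rows:
    - [[0, 0, 0.5, 0, 0, 0], [0, 0, 1, 0, 0, 0], [0, 0, 1, 0, 0, 0]]

```text
clock: 11.58
eef_pos: [519.6, -115.8, 109.6]
tool_rot: [3.142, -0.001, -0.768]
force: [-7.5, 3.0, 9.7]
width: 36.7
```

```bash
python3 snap.py 10 30 330 205 327 221
```

```text
{'clock': np.float64(11.683), 'qpos': array([ 0.266,  0.594, -0.148,  1.935,  0.143,  0.621, -0.741]), 'eef_pos': array([ 519.565, -115.823,  109.617]), 'tool_rot': array([ 3.142e+00, -1.000e-03, -7.680e-01]), 'force': array([-6.057,  2.327,  9.582]), 'torque': array([0.845, 2.039, 0.05 ]), 'width': np.float64(36.769)}
```

View pics/s10.png

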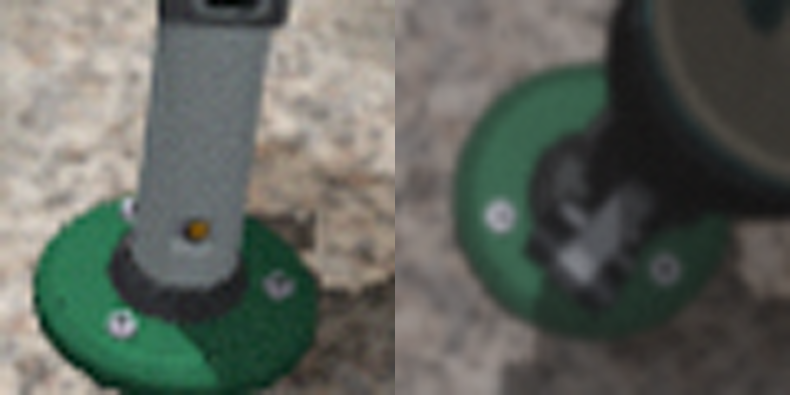

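The foot is home: contact force rose to about 10 N at TCP z 109.6. The brass shows off to the right in the hole at zoom (200,230), so I'll turn +yaw, which is -z in the tool frame, with light pressure.

>>> arm_command:
  rows:
    - [[0, 0, -0.5, 0, 0, -1.5], [0, 0, -0.5, 0, 0, -3], [0, 0, -0.5, 0, 0, -4.5], [0, 0, -0.5, 0, 0, -6], [0, 0, -0.5, 0, 0, -7.5], [0, 0, -0.5, 0, 0, -9], [0, 0, -0.5, 0, 0, -9]]

```text
clock: 12.27
eef_pos: [520.4, -115.9, 109.6]
tool_rot: [-3.141, -0.002, -0.609]
force: [-4.8, 1.8, 5.6]
width: 36.7
```

```bash
python3 snap.py 11 30 330 205 327 221
```

```text
{'clock': np.float64(12.367), 'qpos': array([ 0.296,  0.597, -0.193,  1.933,  0.186,  0.626, -0.626]), 'eef_pos': array([ 520.382, -115.896,  109.636]), 'tool_rot': array([-3.141e+00, -2.000e-03, -6.110e-01]), 'force': array([-4.64 ,  2.009,  5.998]), 'torque': array([0.64 , 1.508, 0.045]), 'width': np.float64(36.83)}
```

View pics/s11.png

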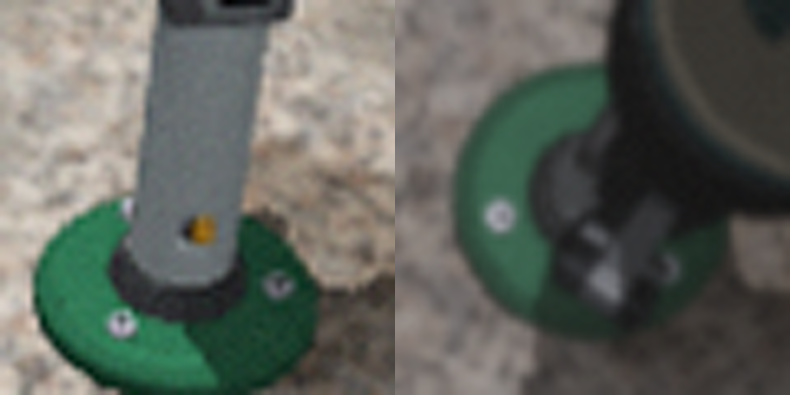

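>>> arm_command:
  rows:
    - [[0, 0, 0, 0, 0, -1], [0, 0, 0, 0, 0, -2], [0, 0, 0, 0, 0, -3], [0, 0, 0, 0, 0, -3]]

```text
clock: 12.7
eef_pos: [520.6, -115.7, 109.6]
tool_rot: [-3.141, -0.002, -0.558]
force: [-5.1, 3.3, 5.8]
width: 36.9
```

```bash
python3 snap.py 12 30 330 205 327 221
```

```text
{'clock': np.float64(12.8), 'qpos': array([ 0.306,  0.598, -0.209,  1.933,  0.2  ,  0.628, -0.588]), 'eef_pos': array([ 520.59 , -115.688,  109.643]), 'tool_rot': array([-3.141e+00, -2.000e-03, -5.580e-01]), 'force': array([-4.487,  2.185,  5.092]), 'torque': array([ 0.772,  1.348, -0.002]), 'width': np.float64(37.196)}
```

View pics/s12.png

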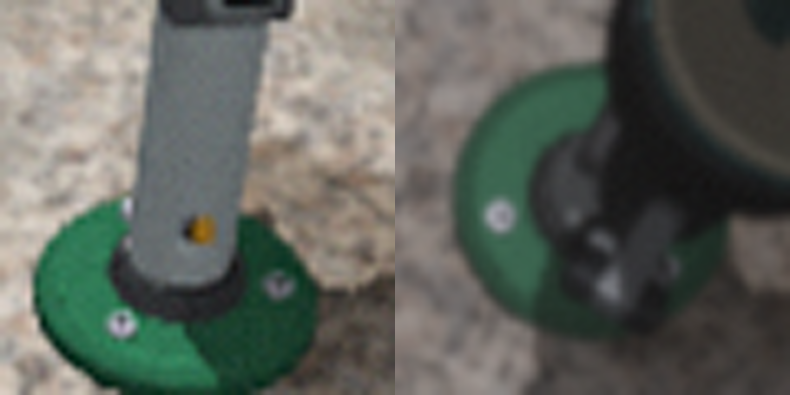

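Run:
```python
from h import *
L=[]
for k in("10","11","12"):
    d=load("scene",k);L.append(cv2.resize(d["pixels"][190:220,316:342,::-1],(260,300),interpolation=cv2.INTER_NEAREST))
    hsv=cv2.cvtColor(d["pixels"],cv2.COLOR_RGB2HSV);o=np.zeros((384,512),bool);o[195:218,318:342]=((hsv[...,0]>8)&(hsv[...,0]<30)&(hsv[...,1]>110))[195:218,318:342]
    v,u=np.where(o);c=cloud(d)[o];print(k,len(u),u.mean(),v.mean(),[np.round(np.hypot(x[0]-518.8,x[1]+115.1),1) for x in c],np.degrees(np.arctan2(c[:,1]+115.1,c[:,0]-518.8)).mean())
cv2.imwrite("pics/cmp.png",np.hstack(L))
```

```text
10 5 329.8 209.4 [np.float64(14.4), np.float64(13.8), np.float64(14.6), np.float64(13.7), np.float64(14.0)] 147.93946902402294
11 13 330.38461538461536 209.6153846153846 [np.float64(16.1), np.float64(14.0), np.float64(13.5), np.float64(15.8), np.float64(14.9), np.float64(15.4), np.float64(16.0), np.float64(16.9), np.float64(17.1), np.float64(19.4), np.float64(12.4), np.float64(16.3), np.float64(17.5)] 150.4584970057513
12 13 330.38461538461536 209.6153846153846 [np.float64(14.9), np.float64(14.9), np.float64(13.4), np.float64(15.5), np.float64(18.0), np.float64(15.7), np.float64(14.0), np.float64(17.7), np.float64(18.5), np.float64(16.4), np.float64(13.0), np.float64(17.4), np.float64(19.8)] 149.95846996722142
```

View pics/cmp.png

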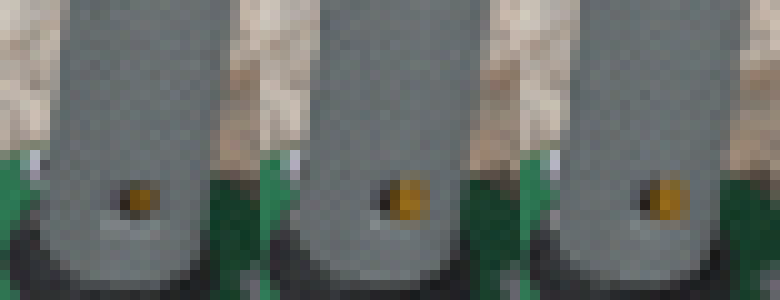

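Between the first and later crops the brass in the hole grew from 5 to 13 px and brightened. Its radius went from 14 mm to about 17 mm, so the button has popped through. I'll centre slightly, relieve the side load, and check that it stays soft.

>>> arm_command:
  rows:
    - [[-0.5, 0.1, 0, 0, 0, -1], [-1, 0.2, 0, 0, 0, -2], [-1, 0.2, 0, 0, 0, -2]]

```text
clock: 13.05
eef_pos: [520.3, -115.4, 109.7]
tool_rot: [-3.14, -0.004, -0.522]
force: [-2.5, 1.8, 5.8]
width: 36.6
```

```bash
python3 snap.py 13 13 329 205 327 221
```

```text
{'clock': np.float64(13.15), 'qpos': array([ 0.312,  0.598, -0.219,  1.935,  0.21 ,  0.626, -0.562]), 'eef_pos': array([ 520.344, -115.422,  109.65 ]), 'tool_rot': array([-3.14e+00, -3.00e-03, -5.23e-01]), 'force': array([-2.527,  1.164,  6.424]), 'torque': array([ 0.65 ,  0.826, -0.002]), 'width': np.float64(36.526)}
```

View pics/s13.png

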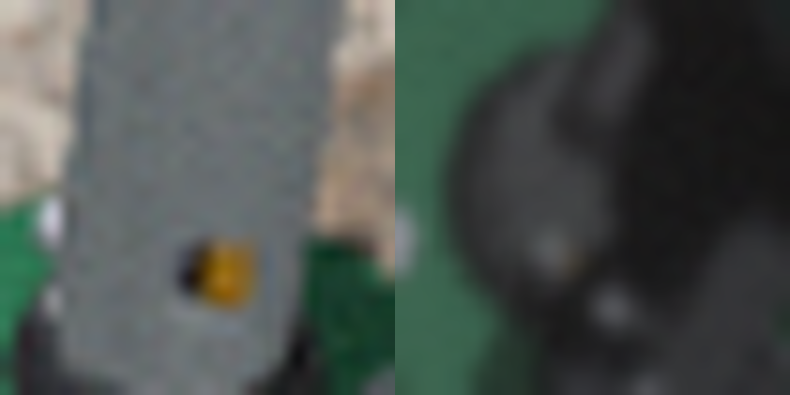

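The top view now shows a brass spot outside the tube's edge at zoom (572,260), so the button is out. I'll relieve the remaining load and release.

>>> arm_command:
  rows:
    - [[-0.8, 0.1, -0.4, 0, 0, 0], [-0.8, 0.1, -0.4, 0, 0, 0]]

```text
clock: 13.32
eef_pos: [519.7, -115.5, 109.7]
tool_rot: [-3.14, -0.004, -0.523]
force: [-0.3, 0.9, 2.7]
width: 36.9
```

>>> arm_command:
  rows:
    - [[0, 0, 0, 0, 0, 0], [0, 0, 0, 0, 0, 0], [0, 0, 0, 0, 0, 0], [0, 0, 0, 0, 0, 0], [0, 0, 0, 0, 0, 0], [0, 0, 0, 0, 0, 0], [0, 0, 0, 0, 0, 0], [0, 0, 0, 0, 0, 0]]
  claw: 0.6

```text
clock: 13.98
eef_pos: [517.9, -115.0, 109.2]
tool_rot: [-3.142, -0.0, -0.523]
force: [-0.3, 0.6, -1.0]
width: 68.2
```

```bash
python3 snap.py 14 30 330 200 327 221
```

```text
{'clock': np.float64(14.083), 'qpos': array([ 0.312,  0.597, -0.219,  1.939,  0.209,  0.627, -0.563]), 'eef_pos': array([ 517.81 , -114.892,  109.228]), 'tool_rot': array([-3.142, -0.   , -0.523]), 'force': array([ 1.372,  0.213, -0.369]), 'torque': array([-0.009, -0.053, -0.012]), 'width': np.float64(68.135)}
```

View pics/s14.png

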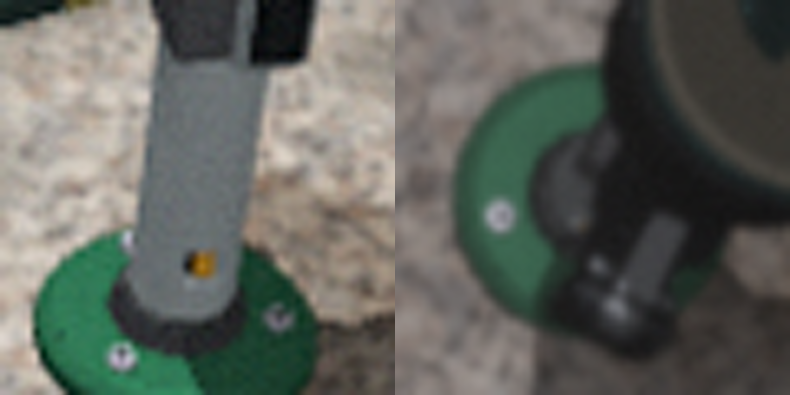

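>>> arm_command:
  rows:
    - [[0, 0, -5, 0, 0, 0], [0, 0, -12, 0, 0, 0], [0, 0, -20, 0, 0, 0], [0, 0, -35, 0, 0, 0], [0, 0, -50, 0, 0, 0], [0, 0, -70, 0, 0, 0], [0, 0, -90, 0, 0, 0], [0, 0, -110, 0, 0, 0], [0, 0, -120, 0, 0, 0], [0, 0, -120, 0, 0, 0], [0, -100, -120, 0, 0, 0]]
  claw: 1

```text
clock: 15.0
eef_pos: [535.2, -88.3, 229.3]
tool_rot: [3.134, -0.001, -0.536]
force: [0.2, -1.9, -0.3]
width: 85.4
```

>>> arm_command:
  rows:
    - [[60, 60, 0, 0, 0, 0], [110, 110, 0, 0, 0, 0], [110, 110, 0, 0, 0, 0], [110, 110, 0, 0, 0, 0], [110, 110, 0, 0, 0, 0], [110, 110, 0, 0, 0, 0], [110, 110, 0, 0, 0, 0]]

```text
clock: 15.58
eef_pos: [578.2, -227.8, 228.0]
tool_rot: [-3.141, 0.003, -0.523]
force: [-0.5, 0.4, 0.1]
width: 85.4
```

```bash
python3 snap.py 15 60 330 180 327 221
python3 - <<'E'
from fit import *
d=load("scene","15")
X=cloud(d)
for lo,hi in((35,60),(60,120)):print("tube",fit(d,[519,-115],lo,hi,17,(300,130,360,240)))
print("max z",[ (n,np.percentile(cloud(load(n,"15"))[a:b,c:e,2],99)) for n,a,b,c,e in(("scene",150,180,320,345),)])
cv2.imwrite("pics/full15.png",np.hstack([cv2.resize(load(n,"15")["pixels"][:,:,::-1],(400,300)) for n in("scene","top")]))
L=[cv2.resize(load("scene",k)["pixels"][190:220,316:342,::-1],(260,300),interpolation=cv2.INTER_NEAREST) for k in("13","14","15")]
cv2.imwrite("pics/cmp2.png",np.hstack(L))
E
```

```text
{'clock': np.float64(15.683), 'qpos': array([ 0.481,  0.57 , -0.247,  1.564,  0.154,  1.027, -0.329]), 'eef_pos': array([ 578.718, -226.928,  228.809]), 'tool_rot': array([-3.141e+00,  1.000e-03, -5.210e-01]), 'force': array([-0.464,  0.544, -0.178]), 'torque': array([ 0.024,  0.012, -0.014]), 'width': np.float64(85.603)}
tube (array([ 519.19, -115.58]), 150, np.float64(1.12))
tube (array([ 518.75, -115.39]), 399, np.float64(0.99))
max z [('scene', np.float64(165.7187470269646))]
```

View pics/s15.png

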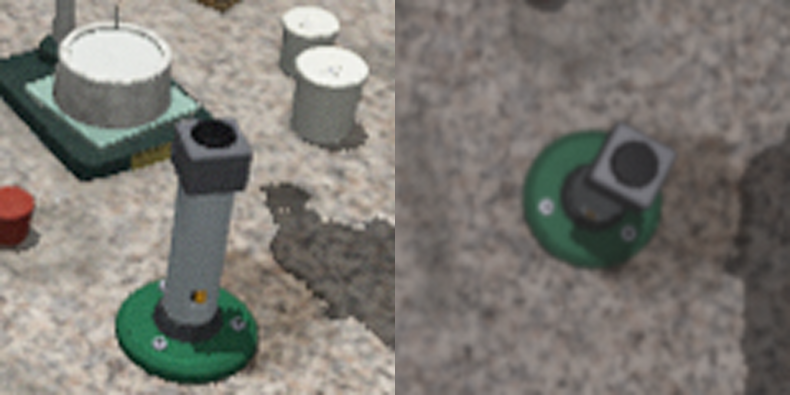

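View pics/full15.png

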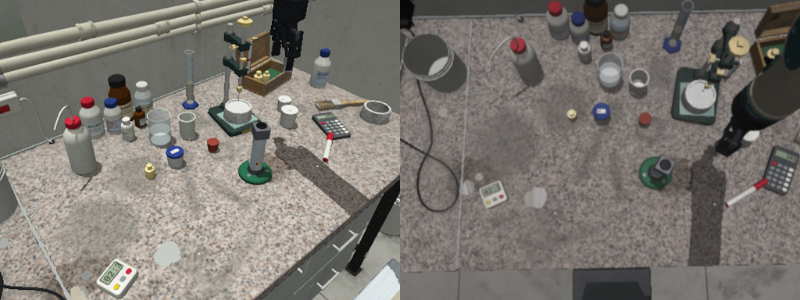

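View pics/cmp2.png

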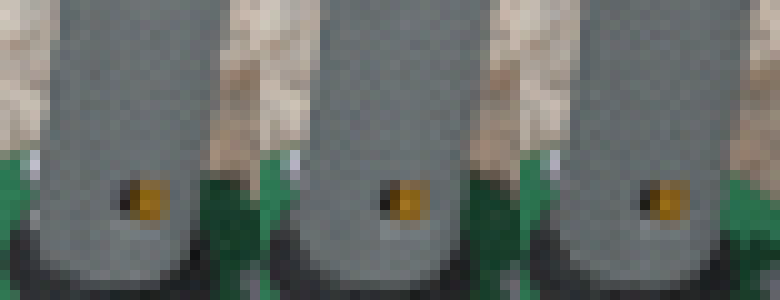

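Run:
```python
from h import *
d=load("top","15");X=cloud(d);m=np.zeros((384,512),np.uint8);m[195:250,305:355]=(X[195:250,305:355,2]>148)&(d["z_map"][195:250,305:355]>0)
p=X[m>0];print("head top z med",np.median(p[:,2]),cv2.minAreaRect(p[:,:2].astype(np.float32)))
for n in("scene","top"):
    a=load(n,"0")["pixels"].astype(int);b=load(n,"15")["pixels"].astype(int)
    box={"scene":(175,235,175,285),"top":(130,165,205,325)}[n];D=np.abs(a-b).sum(2)[box[0]:box[1],box[2]:box[3]];print(n,"changed px near pot/bung/weight",(D>60).sum())
```

```text
head top z med 159.54606542976114 ((519.3681640625, -115.15924072265625), (38.392356872558594, 38.56752014160156), 59.924007415771484)
scene changed px near pot/bung/weight 524
top changed px near pot/bung/weight 0
```

```bash
python3 -c "
from cell import order
print(order.finish_job())"
```

```text
the job is handed in; nothing more can be done
None
```

The tube is standing locked on the stand, and the job was handed in at about 15.7 s of the 48 s allowed. I gripped the tube by its head, slid it down over the stub and button until it met the collar, and turned it about 14° until the button popped out. Then I released it and moved the arm clear.

**Last checks**
- **Fully home:** the head's flat top measured 159.5 mm, against 159 mm expected. The tube's axis is within about 0.5 mm of the stub's.
- **Button out:** brass fills the hole in the scene view and shows outside the tube's edge from above. The hole points to about 150°, close to the button's estimated 150–152°.
- **Gentle:** the force readings I saw stayed at about 13 N or less, and turning met no stiffness. I did not turn it farther to feel the lock, so that rests on the pictures.
- **Stopper, pot and weight:** the top view shows no change around them. The scene view showed 524 changed pixels in its check area. I put these down to the tube having stood inside that area, but did not check further.

**Disagreement:** the first grip held only the top few millimetres of the head, although the reported tool height suggested its centre. I reopened and gripped again 15 mm lower before lifting.

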